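# Reverse the paint row into the display rack

### The arm

A 7-joint arm with a two-finger parallel gripper is mounted at the origin on the work surface. World frame = base frame: x ahead of the robot, y to its left, z up, the work surface at z = 0. Lengths are in mm, angles in rad, forces in N, time in s.
With the tool pointing down it reaches from about 400 to 875 mm from the base axis. Payload 4.4 kg.
Tool frame: the origin (TCP) lies at the very end of the fingers, on their centre line; the grasp point (between the pads) lies 19 mm behind it; z points along the fingers, y is the line along which they close (so a half turn about z gives the same grasp; the last joint's range is limited). The gripper opens to 85 mm and grips with 20 to 120 N. Pads are 22 mm wide; open, the fingers measure 114 mm over their backs; the gripper's body (76 mm by 85 mm) begins 54 mm behind the grasp point. The pads swing forward as they close: fully open they stand 13 mm farther back than shut.
Start: joints at [-1.328, 0.628, 0.038, 1.517, -0.027, 0.996, -0.02], TCP at [197.521, 619.276, 231.313] pointing down, gripper open.
Joint ranges: [-3.06, 3.06], [-0.37, 2.12], [-1.25, 1.32], [0.18, 2.47], [-1.1, 4.24], [0.23, 1.98], [-2.94, 2.94]. Speed limits (rad/s): [2.57, 2.57, 3.14, 3.14, 3.14, 3.14, 3.14].

### API

Orientations are given as [roll, pitch, yaw] about the fixed x, y, z axes, in that order (R = Rz(yaw) Ry(pitch) Rx(roll)).
In Python, from cell import monitor, viewer, workorder gives the robot as it stands.
- The arm moves only by the tool arm_command, never from a script. Its argument "series" is one flat list of numbers, 5 for each row, row after row: the opening in per cent of the stroke, from 0 (shut) to 100 (fully open), then the shift along the tool's x, y, z in cm, then the turn about the tool's z in degrees. In form: [claw, x, y, z, roll, claw, x, y, z, roll, ...]. A call has exactly 5 rows; each row is the pose to reach, as a shift and turn from the pose commanded when the call began, along the tool's axes at that moment; what a row does not reach only later rows make up. A row lasts 1/12 s, in which the tool goes at most 41.7 mm and 7.16 degrees, less where a joint would pass 70% of its speed; a pose out of reach is approached as far as the arm can. A call with a gripper value outside its range is refused whole. The fingers move at their own pace and stop on an object; the grip force is fixed at half the most. Time passes only in rows, so rows that repeat a pose let the fingers close, or fill a call up. It gives the time, the measured TCP pose, the force, the opening and the grip force at its end, in the units of the state.
- monitor.read_state(): the state, without advancing time (a new reading comes with each control period).
- viewer.get_image(name): name is "scene" or "top" or "wrist"; returns (picture, depth): 384x512x3 uint8, red, green, blue; 384x512 float32, mm along the optical axis (not along the pixel's ray), 0 where there is no reading.
- viewer.camera_model(name): a dict with "mtx" (3x3 intrinsics, pixels), "R" (3x3) and "t" (3): a world point X has camera coordinates R X + t. Camera axes: x right, y down, z forward; pixel columns grow to the right and rows downward; lengths in mm; the calibration is good to about 2 mm. A picture is of the moment at which its call begins: read the wrist's pose just before it. camera_model takes no time and is no camera call; for the wrist camera it gives the pose at the moment of the call.
- workorder.finish_job(): hands the job in; it is judged then, once.
The state is a dict: "clock": time; "qpos": joint angles; "qd": joint speeds; "tau": joint torques, N m; "eef_pos": TCP position; "tool_rot": TCP orientation; "force": force on the tool from outside, world axes, zero at the start; "torque": the same for the moment, N m; "width": finger opening in mm; "gripper_force": force on a finger pad.
Only numpy, scipy, OpenCV 4.12 (cv2) and the standard library are available. Lean on these libraries where they do the work, as an engineer would, in place of code of your own. Each camera call takes 0.05 s, during which the arm holds its last target. There are 200 camera calls.

### The job

Move the four paint pots from the dark carry rack into the white display rack in reverse order, one to a compartment, so that the row reads the right way round for the people across the table: the pot now leftmost in the dark rack goes rightmost in the white one, the second from the left goes second from the right, and so on. Set each pot down rather than dropping it, leave it standing upright on its compartment's floor, and never lay or knock a pot over.

Things in the scene. Friction and masses are not known exactly. Their poses are not given: they have to be found in the camera images.
- pot_purple: a closed round paint pot with a purple lid and purple band on a white body, loose, about 100 to 190 g. 46 mm in diameter over its whole height, 88 mm tall (the lid is the top 26 mm). Origin: centre of its underside; z up along the pot. At the start it stands in a compartment of the dark rack, somewhere within 4 mm of its middle; its yaw means nothing.
- pot_lime: a closed round paint pot with a lime lid and lime band on a white body, loose, about 100 to 190 g. 46 mm in diameter over its whole height, 88 mm tall (the lid is the top 26 mm). Origin: centre of its underside; z up along the pot. At the start it stands in a compartment of the dark rack, somewhere within 4 mm of its middle; its yaw means nothing.
- pot_red: a closed round paint pot with a red lid and red band on a white body, loose, about 100 to 190 g. 46 mm in diameter over its whole height, 88 mm tall (the lid is the top 26 mm). Origin: centre of its underside; z up along the pot. At the start it stands in a compartment of the dark rack, somewhere within 4 mm of its middle; its yaw means nothing.
- pot_turquoise: a closed round paint pot with a turquoise lid and turquoise band on a white body, loose, about 100 to 190 g. 46 mm in diameter over its whole height, 88 mm tall (the lid is the top 26 mm). Origin: centre of its underside; z up along the pot. At the start it stands in a compartment of the dark rack, somewhere within 4 mm of its middle; its yaw means nothing.
- chip_purple: a flat purple colour chip, 22 x 50 x 4 mm, fixed on the front ledge of the dark rack, right in front of the compartment where the purple pot stands at the start (the compartment's middle is 52 mm from the chip along the rack's +x). It only marks where that pot came from and never moves. Origin: centre of its underside.
- chip_lime: a flat lime colour chip, 22 x 50 x 4 mm, fixed on the front ledge of the dark rack, right in front of the compartment where the lime pot stands at the start (the compartment's middle is 52 mm from the chip along the rack's +x). It only marks where that pot came from and never moves. Origin: centre of its underside.
- chip_red: a flat red colour chip, 22 x 50 x 4 mm, fixed on the front ledge of the dark rack, right in front of the compartment where the red pot stands at the start (the compartment's middle is 52 mm from the chip along the rack's +x). It only marks where that pot came from and never moves. Origin: centre of its underside.
- chip_turquoise: a flat turquoise colour chip, 22 x 50 x 4 mm, fixed on the front ledge of the dark rack, right in front of the compartment where the turquoise pot stands at the start (the compartment's middle is 52 mm from the chip along the rack's +x). It only marks where that pot came from and never moves. Origin: centre of its underside.
- carry_rack: dark wooden rack, fixed: a row of 4 square open compartments, 64 x 64 mm inside, 276 mm over all; floor 8 mm and walls (4 mm thick) 30 mm above the table. Origin: mid-row, on the table. +y along the row, to the left seen from the robot; +x away from the robot (yaw within 0.3 rad). Compartment middles: x 0, y +102, +34, -34, -102 mm. 34 mm ledge on the robot's side. Left or right of the white rack.
- display_rack: white rack, fixed: a row of 4 square open compartments, 64 x 64 mm inside, 276 mm over all; floor 8 mm and walls (4 mm thick) 30 mm above the table. Origin: mid-row, on the table. +y along the row, to the left seen from the robot; +x away from the robot (yaw within 0.3 rad). Compartment middles: x 0, y +102, +34, -34, -102 mm. Empty at the start.
There are look-alikes about, which are no part of the job. Several things have the shape of the pot_turquoise; the one meant has the colours described above.

How it is judged (in metres and radians):
At the end, for the whole second after the job is handed in: Each pot stands in the white rack's compartment that mirrors its starting compartment (leftmost to rightmost and so on): within 12 mm of the compartment's middle along and across the row, its underside within 5 mm of the compartment floor, upright within 0.1 rad, and at rest (((y of chip_purple in the frame of carry_rack between 0.082 and 0.122 m and y of pot_purple in the frame of display_rack between -0.114 and -0.09 m) or (y of chip_purple in the frame of carry_rack between 0.014 and 0.054 m and y of pot_purple in the frame of display_rack between -0.046 and -0.022 m) or (y of chip_purple in the frame of carry_rack between -0.054 and -0.014 m and y of pot_purple in the frame of display_rack between 0.022 and 0.046 m) or (y of chip_purple in the frame of carry_rack between -0.122 and -0.082 m and y of pot_purple in the frame of display_rack between 0.09 and 0.114 m)) and x of pot_purple in the frame of display_rack between -0.012 and 0.012 m and z of pot_purple in the frame of display_rack between 0.003 and 0.013 m and angle between each of pot_purple, pot_lime, pot_red, pot_turquoise's own z axis and vertical below 0.1 rad and linear speed of each of pot_purple, pot_lime, pot_red, pot_turquoise below 0.02 m/s and angular speed of each of pot_purple, pot_lime, pot_red, pot_turquoise below 0.2 rad/s and ((y of chip_lime in the frame of carry_rack between 0.082 and 0.122 m and y of pot_lime in the frame of display_rack between -0.114 and -0.09 m) or (y of chip_lime in the frame of carry_rack between 0.014 and 0.054 m and y of pot_lime in the frame of display_rack between -0.046 and -0.022 m) or (y of chip_lime in the frame of carry_rack between -0.054 and -0.014 m and y of pot_lime in the frame of display_rack between 0.022 and 0.046 m) or (y of chip_lime in the frame of carry_rack between -0.122 and -0.082 m and y of pot_lime in the frame of display_rack between 0.09 and 0.114 m)) and x of pot_lime in the frame of display_rack between -0.012 and 0.012 m and z of pot_lime in the frame of display_rack between 0.003 and 0.013 m and ((y of chip_red in the frame of carry_rack between 0.082 and 0.122 m and y of pot_red in the frame of display_rack between -0.114 and -0.09 m) or (y of chip_red in the frame of carry_rack between 0.014 and 0.054 m and y of pot_red in the frame of display_rack between -0.046 and -0.022 m) or (y of chip_red in the frame of carry_rack between -0.054 and -0.014 m and y of pot_red in the frame of display_rack between 0.022 and 0.046 m) or (y of chip_red in the frame of carry_rack between -0.122 and -0.082 m and y of pot_red in the frame of display_rack between 0.09 and 0.114 m)) and x of pot_red in the frame of display_rack between -0.012 and 0.012 m and z of pot_red in the frame of display_rack between 0.003 and 0.013 m and ((y of chip_turquoise in the frame of carry_rack between 0.082 and 0.122 m and y of pot_turquoise in the frame of display_rack between -0.114 and -0.09 m) or (y of chip_turquoise in the frame of carry_rack between 0.014 and 0.054 m and y of pot_turquoise in the frame of display_rack between -0.046 and -0.022 m) or (y of chip_turquoise in the frame of carry_rack between -0.054 and -0.014 m and y of pot_turquoise in the frame of display_rack between 0.022 and 0.046 m) or (y of chip_turquoise in the frame of carry_rack between -0.122 and -0.082 m and y of pot_turquoise in the frame of display_rack between 0.09 and 0.114 m)) and x of pot_turquoise in the frame of display_rack between -0.012 and 0.012 m and z of pot_turquoise in the frame of display_rack between 0.003 and 0.013 m); the robot touches nothing.
It fails at once if a pot was laid or knocked over (angle between any of pot_purple, pot_lime, pot_red, pot_turquoise's own z axis and vertical above 1 rad).
It fails at once if a pot was dropped into the white rack from well above its floor ((linear speed of pot_purple above 0.7 m/s and z of pot_purple in the frame of display_rack below 0.045 m and horizontal distance between pot_purple and display_rack below 0.15 m) or (linear speed of pot_lime above 0.7 m/s and z of pot_lime in the frame of display_rack below 0.045 m and horizontal distance between pot_lime and display_rack below 0.15 m) or (linear speed of pot_red above 0.7 m/s and z of pot_red in the frame of display_rack below 0.045 m and horizontal distance between pot_red and display_rack below 0.15 m) or (linear speed of pot_turquoise above 0.7 m/s and z of pot_turquoise in the frame of display_rack below 0.045 m and horizontal distance between pot_turquoise and display_rack below 0.15 m)).
It also fails if it takes over 120 s, if anything falls off the work surface, if the arm or the gripper's body presses on something with over 40 N, if the wrist force passes 120 N, or if a joint passes its speed limit or range.

## Working session

There is one attempt and no reset: what is moved stays moved. The work goes in short steps, Python scripts to look and compute and a tool call to move; the robot and the scene stay as the last step left them, time stands still between calls to the robot, and variables do not carry over. Pictures are saved under pics/ and viewed, at most 14 in all, crops included, and the job is handed in when it is done.

Besides the shell and the picture viewer there is one more tool, called by a JSON object that holds its "fn" and its "kwargs". arm_command: Moves the arm, as the interface text tells. Its arguments: {"type":"object","properties":{"series":{"type":"array","items":{"type":"number"}}},"required":["series"]}

```bash
mkdir -p pics; python3 - <<'E'
from cell import monitor, viewer
import cv2,numpy as np
s=monitor.read_state();print({k:np.round(s[k],3).tolist() for k in s})
for n in("top","scene"):
    p,d=viewer.get_image(n);np.savez("pics/%s0.npz"%n,p=p,d=d);cv2.imwrite("pics/%s0.png"%n,p[...,::-1])
    m=viewer.camera_model(n);print(n,{k:np.round(m[k],3).tolist() for k in m})
E
```

```text
{'clock': 0.0, 'qpos': [-1.328, 0.629, 0.038, 1.518, -0.027, 0.996, -0.02], 'qd': [0.0, -0.001, 0.0, 0.0, 0.001, 0.002, 0.001], 'tau': [-0.001, -56.339, 1.226, -19.345, 0.011, 0.01, 0.0], 'eef_pos': [197.307, 618.652, 230.373], 'tool_rot': [-3.14, -0.0, 2.833], 'force': [0.917, -0.583, 0.167], 'torque': [-0.057, 0.002, 0.02], 'gripper_force': 0.0, 'width': 85.423}
top {'mtx': [[377.083, 0.0, 257.022], [0.0, 377.083, 190.447], [0.0, 0.0, 1.0]], 'R': [[0.02, -1.0, 0.002], [-0.996, -0.02, -0.086], [0.086, 0.0, -0.996]], 't': [-18.688, 517.659, 769.453]}
scene {'mtx': [[349.714, 0.0, 249.582], [0.0, 349.714, 190.346], [0.0, 0.0, 1.0]], 'R': [[0.866, 0.501, -0.0], [0.304, -0.526, -0.794], [-0.397, 0.687, -0.608]], 't': [-441.801, -122.507, 1058.859]}
```

View pics/top0.png

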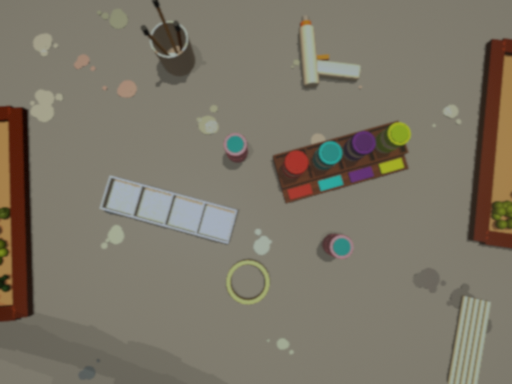

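View pics/scene0.png

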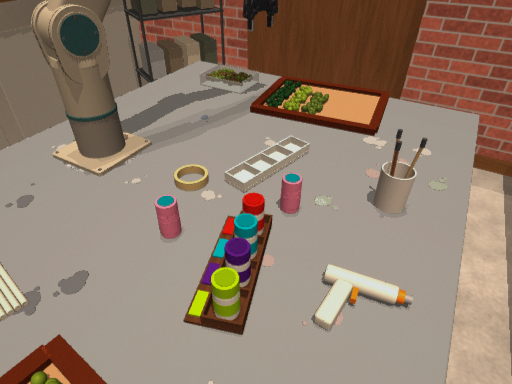

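Top view: the dark rack reads, left to right, red (295,163), turquoise (329,154), purple (361,145), lime (398,135). The white rack spans (103,180) to (235,240). There are three turquoise lids: (235,147) and (340,246) have pink bodies and stand loose. (329,154) stands in the rack behind the turquoise chip, so it should be the one meant; a crop will confirm.

```bash
cat > h.py <<'E'
import numpy as np,cv2
from cell import monitor,viewer
def cast(m,uv,z):
    "pixels -> world points on plane z"
    R,t,K=[np.array(m[k]) for k in("R","t","mtx")]
    uv=np.atleast_2d(uv).astype(float);d=np.c_[uv,np.ones(len(uv))]@np.linalg.inv(K).T@R
    c=-R.T@t;return c+d*((z-c[2])/d[:,2])[:,None]
def cloud(m,dep):
    R,t,K=[np.array(m[k]) for k in("R","t","mtx")]
    v,u=np.mgrid[:dep.shape[0],:dep.shape[1]]
    p=np.stack([u,v,np.ones_like(u)],-1)@np.linalg.inv(K).T*dep[...,None]
    return (p-t)@R
HUE=dict(red=(0,6),turquoise=(85,97),purple=(125,145),lime=(28,42))
def mask(p,c):
    h=cv2.cvtColor(p,cv2.COLOR_RGB2HSV);a,b=HUE[c]
    return (h[...,0]>=a)&(h[...,0]<=b)&(h[...,1]>120)&(h[...,2]>60)
def move(target,yaw=None):
    "world xyz (mm) -> shift in tool axes (cm), turn deg"
    s=monitor.read_state();y=s["tool_rot"][2];d=np.array(target)-s["eef_pos"]
    return np.round([(d[0]*np.cos(y)+d[1]*np.sin(y))/10,(d[0]*np.sin(y)-d[1]*np.cos(y))/10,-d[2]/10],2)
E
python3 - <<'E'
from h import *
f=np.load("pics/top0.npz");p,d=f["p"],f["d"];m=viewer.camera_model("top");W=cloud(m,d)
for c in HUE:
    k=mask(p,c);n,l,st,ce=cv2.connectedComponentsWithStats(k.astype(np.uint8))
    for i in range(1,n):
        if st[i,4]>60:
            q=W[(l==i)];zt=np.median(q[:,2]);top=(l==i)&(abs(W[...,2]-88)<6)
            print(c,ce[i].round(),st[i,4],"zmed",zt.round(1),"med",np.median(q,0).round(1), "top" ,top.sum(),cast(m,np.argwhere(top).mean(0)[::-1],88).round(1) if top.sum()>30 else "")
# white rack outline
h=cv2.cvtColor(p,cv2.COLOR_RGB2HSV);k=((abs(W[...,2]-20)<16)).astype(np.uint8);k[:, :90]=0;k[:165]=0;k[250:]=0;k[:,245:]=0
k=cv2.morphologyEx(k,cv2.MORPH_OPEN,np.ones((3,3),np.uint8))
c=max(cv2.findContours(k,0,2)[0],key=cv2.contourArea)
g=cast(m,c[:,0],30)[:,:2].astype(np.float32);r=cv2.minAreaRect(g);print("white",r)
# floors of compartments
print("z samples",W[200,[110,125,140,157,172]][:,2].round())
cv2.imwrite("pics/crop.png",cv2.resize(p[100:270,200:420,::-1],None,fx=3,fy=3))
E
```

```text
red [295. 163.] 567 zmed 96.7 med [565.8 -80.1  96.7] top 20 
red [299. 191.] 282 zmed 12.3 med [519.4 -97.9  12.3] top 0 
turquoise [235. 144.] 178 zmed 89.6 med [601.9  36.5  89.6] top 178 [[602.5  36.9  88. ]]
turquoise [330. 153.] 448 zmed 97.2 med [ 586.7 -146.4   97.2] top 29 
turquoise [330. 183.] 231 zmed 12.7 med [ 538.3 -163.3   12.7] top 0 
turquoise [341. 246.] 190 zmed 89.6 med [ 409.3 -169.8   89.6] top 190 [[ 408.8 -170.3   88. ]]
purple [363. 142.] 384 zmed 97.3 med [ 608.5 -210.1   97.3] top 2 
purple [361. 174.] 185 zmed 12.9 med [ 558.3 -228.5   12.9] top 0 
lime [397. 134.] 510 zmed 96.8 med [ 626.  -277.3   96.8] top 58 [[ 617.4 -266.2   88. ]]
lime [382. 146.] 67 zmed 40.3 med [ 612.8 -263.1   40.3] top 0 
lime [391. 165.] 257 zmed 12.6 med [ 578.5 -293.8   12.6] top 0 
lime [503. 214.] 389 zmed 25.4 med [ 481.  -519.    25.4] top 0 
lime [  2. 249.] 85 zmed 22.0 med [383.5 516.2  22. ] top 0 
white ((475.01055908203125, 173.46131896972656), (277.6824951171875, 72.22017669677734), 75.96826934814453)
z samples [10. 10. 18.  8. 31.]
```

View pics/crop.png

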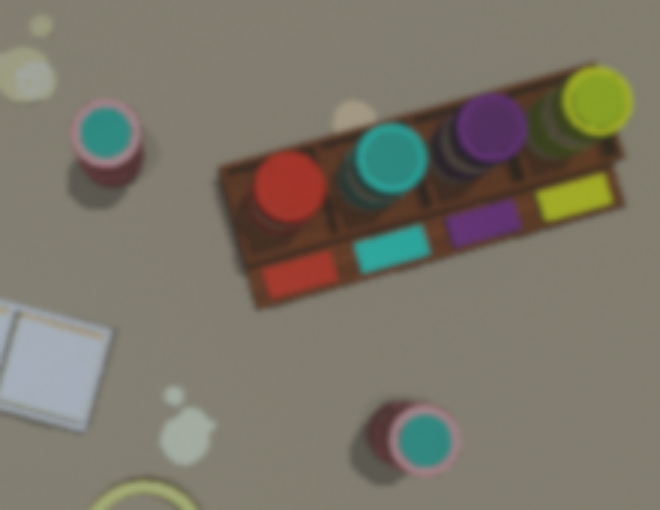

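The crop confirms it: the turquoise-lidded pot at (329,154), which has a turquoise band and stands in the rack, is pot_turquoise. The pink-bodied ones at (235,147) and (340,246) are look-alikes. Lid heights are about 97 (expected 96), and the white rack measures 278x72 (expected 276x72). I'm setting out towards red at (566,-80).

{"fn": "arm_command", "kwargs": {"series": [100,-2.2,-2.2,0.2,0,100,-4.5,-4.4,0.4,0,100,-6.8,-6.7,0.6,0,100,-9,-8.9,0.8,0,100,-11.3,-11.1,1,0]}}

```text
clock: 0.52
eef_pos: [271.6, 477.5, 220.9]
tool_rot: [-3.141, -0.0, 2.833]
force: [0.2, -0.6, 0.9]
width: 85.3
gripper_force: 0.0
```

{"fn": "arm_command", "kwargs": {"series": [100,-2.2,-2.2,0.2,0,100,-4.5,-4.4,0.4,0,100,-6.8,-6.7,0.6,0,100,-9,-8.9,0.8,0,100,-11.3,-11.1,1,0]}}

```text
clock: 0.93
eef_pos: [345.5, 337.5, 211.1]
tool_rot: [-3.141, -0.0, 2.833]
force: [0.7, 0.6, 0.2]
width: 85.4
gripper_force: 0.0
```

{"fn": "arm_command", "kwargs": {"series": [100,-2.2,-2.2,0.2,0,100,-4.5,-4.4,0.4,0,100,-6.8,-6.7,0.6,0,100,-9,-8.9,0.8,0,100,-11.3,-11.1,1,0]}}

```text
clock: 1.35
eef_pos: [419.4, 197.4, 201.1]
tool_rot: [-3.141, -0.001, 2.833]
force: [0.2, 0.2, -0.4]
width: 85.3
gripper_force: 0.0
```

{"fn": "arm_command", "kwargs": {"series": [100,-2.2,-2.2,0,7,100,-4.5,-4.4,0,14,100,-6.8,-6.7,0,21,100,-9,-8.9,0,28,100,-11.3,-11.1,0,28]}}

```text
clock: 1.77
eef_pos: [493.3, 57.4, 201.1]
tool_rot: [-3.141, -0.0, 2.339]
force: [1.9, -0.4, -0.1]
width: 85.6
gripper_force: 0.0
```

{"fn": "arm_command", "kwargs": {"series": [100,0,0,0,7,100,0,0,0,14,100,0,0,0,21,100,0,0,0,27.4,100,0,0,0,27.4]}}

```text
clock: 2.18
eef_pos: [492.9, 58.8, 201.0]
tool_rot: [-3.141, 0.0, 1.863]
force: [0.7, -0.1, 0.2]
width: 85.3
gripper_force: 0.0
```

```bash
python3 - <<'E'
from h import *
s=monitor.read_state();print(s["eef_pos"],s["tool_rot"],s["qpos"],move([566,-80,200]))
m=viewer.camera_model("wrist");p,d=viewer.get_image("wrist");cv2.imwrite("pics/w1.png",p[...,::-1])
W=cloud(m,d)
for c in HUE:
    k=mask(p,c)&(abs(W[...,2]-96)<8)&(d>0)
    if k.sum()>100:
        uv=np.argwhere(k)[:,::-1];(cc,r)=cv2.minEnclosingCircle(uv.astype(np.float32));print(c,k.sum(),cc,r,cast(m,cc,96).round(1),cast(m,uv.mean(0),96).round(1))
E
```

```text
[492.92439611  58.80507611 200.95707892] [-3.14065998e+00  2.81046239e-04  1.86286970e+00] [-0.40632751  0.47207262  0.3296537   1.97769304 -0.22261943  0.72714197
  0.34918552] [-15.4   3.    0.1]
red 159 (286.4482727050781, 322.0) 14.586140632629395 [[560.2 -62.4  96. ]] [[557.7 -60.4  96. ]]
turquoise 177 (358.0, 243.5) 17.585603713989258 [[596.3  38.7  96. ]] [[594.5  45.3  96. ]]
```

View pics/w1.png

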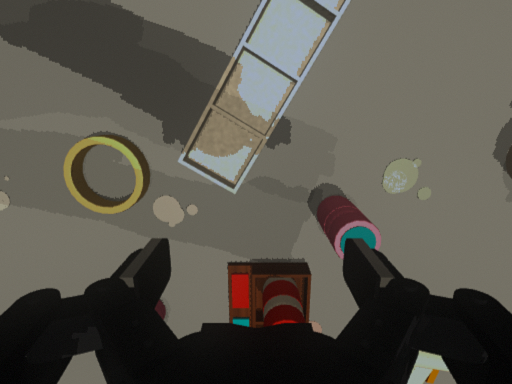

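The wrist view shows the white rack's right end with corners near (181,160) and (235,191), the red pot at (283,310), and a pink look-alike at (350,235). Moving over red.

{"fn": "arm_command", "kwargs": {"series": [100,-3.1,0.6,0,0,100,-6.2,1.2,0,0,100,-9.3,1.8,0,0,100,-12.4,2.4,0,0,100,-15.4,3,0,0]}}

```text
clock: 2.65
eef_pos: [567.1, -81.1, 201.2]
tool_rot: [-3.141, -0.0, 1.87]
force: [0.9, -0.4, -0.2]
width: 85.5
gripper_force: 0.0
```

```bash
python3 - <<'E'
from h import *
p=cv2.imread("pics/w1.png")
s=monitor.read_state();print(s["eef_pos"],s["tool_rot"][2])
m=viewer.camera_model("wrist");p,d=viewer.get_image("wrist");cv2.imwrite("pics/w2.png",p[...,::-1])
W=cloud(m,d)
for c in HUE:
    k=mask(p,c)&(abs(W[...,2]-96)<8)&(d>0)
    if k.sum()>100:
        uv=np.argwhere(k)[:,::-1];(cc,r)=cv2.minEnclosingCircle(uv.astype(np.float32));print(c,k.sum(),cc,r,cast(m,cc,96).round(1))
# white rack rim: points near z=30
k=(abs(W[...,2]-30)<4)&(d>0)&(W[...,1]>20);print(k.sum(), W[k].min(0).round(),W[k].max(0).round())
q=W[k]; 
if k.sum()>50: print("white r",cv2.minAreaRect(q[:,:2].astype(np.float32)))
E
```

```text
[567.09675864 -81.12776296 201.18231062] 1.8695787700099897
red 2006 (255.9303741455078, 191.7911376953125) 25.523435592651367 [[565.8 -81.   96. ]]
turquoise 2493 (202.0, 142.0) 176.6466522216797 [[509.7 -52.9  96. ]]
purple 817 (257.0, 320.5) 22.051176071166992 [[ 606.4 -209.    96. ]]
572 [407.  20.  26.] [583.  72.  34.]
white r ((496.6312561035156, 50.27540969848633), (41.29545593261719, 178.0671844482422), 84.0372314453125)
```

View pics/w2.png

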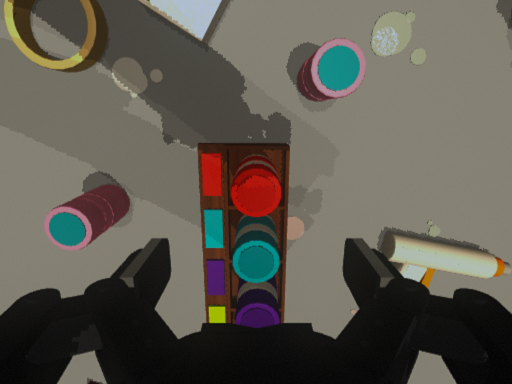

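Red at (255,192) casts to (566,-81), right under the tool. Descending, gripping and lifting.

{"fn": "arm_command", "kwargs": {"series": [100,0,-0.1,3.3,0,100,0,-0.1,6.6,0,100,0,-0.1,9.9,0,100,0,-0.1,13,0,100,0,-0.1,15.8,0]}}

```text
clock: 3.12
eef_pos: [565.0, -79.5, 41.4]
tool_rot: [-3.141, -0.001, 1.869]
force: [-1.0, 0.7, -0.3]
width: 85.2
gripper_force: 0.0
```

{"fn": "arm_command", "kwargs": {"series": [0,0,0,0,0,0,0,0,0,0,0,0,0,0,0,0,0,0,0,0,0,0,0,0,0]}}

```text
clock: 3.53
eef_pos: [567.2, -80.2, 45.3]
tool_rot: [3.138, 0.001, 1.866]
force: [0.9, -0.1, 2.2]
width: 44.8
gripper_force: 61.3
```

{"fn": "arm_command", "kwargs": {"series": [0,0,0,0,0,0,0,0,0,0,0,0,0,0,0,0,0,0,0,0,0,0,0,0,0]}}

```text
clock: 3.95
eef_pos: [567.2, -80.2, 45.3]
tool_rot: [3.138, 0.001, 1.866]
force: [0.5, 0.2, 7.6]
width: 44.9
gripper_force: 61.4
```

{"fn": "arm_command", "kwargs": {"series": [0,0,0,-1,0,0,0,0,-3.5,0,0,0,0,-6.5,0,0,0,0,-9.5,0,0,0,0,-12,0]}}

```text
clock: 4.37
eef_pos: [565.8, -80.1, 166.0]
tool_rot: [3.14, 0.0, 1.866]
force: [0.7, -0.4, -0.7]
width: 45.0
gripper_force: 61.6
```

{"fn": "arm_command", "kwargs": {"series": [0,2.5,-0.9,0,5,0,6,-2.2,0,10,0,9.5,-3.4,0,15,0,13,-4.7,0,20,0,16,-5.7,0,25]}}

```text
clock: 4.78
eef_pos: [462.3, 58.4, 164.0]
tool_rot: [-3.14, -0.001, 1.426]
force: [-0.3, 1.0, -1.8]
width: 44.9
gripper_force: 61.6
```

```bash
python3 - <<'E'
from h import *
s=monitor.read_state();print(s["eef_pos"],np.degrees(s["tool_rot"]),s["width"],move([450.3,74.5,163]))
m=viewer.camera_model("wrist");p,d=viewer.get_image("wrist");cv2.imwrite("pics/w3.png",p[...,::-1])
np.savez("pics/w3.npz",d=d,**m)
E
```

```text
[462.27604259  58.44650398 163.97043078] [-1.79925042e+02 -8.38413847e-02  8.16911158e+01] 44.87884842511608 [ 1.42 -1.42  0.1 ]
```

View pics/w3.png

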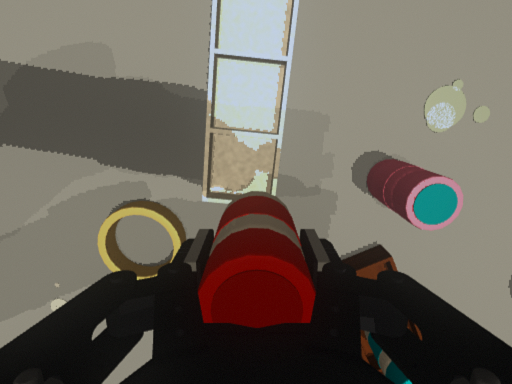

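The wrist view shows the held red pot, with the white rack's dividers at (211,130)-(281,133) and (216,52)-(293,60) and its near corner at (203,200). Checking these against the earlier pose.

```bash
python3 - <<'E'
from h import *
f=np.load("pics/w3.npz")
w=cast(f,[[211,130],[281,133],[216,53],[293,60],[203,200]],30)[:,:2]
th=np.radians(-14.03);R=np.array([[np.cos(th),-np.sin(th)],[np.sin(th),np.cos(th)]])
print(w.round(1),((w-[475,173.5])@R).round(1))
E
```

```text
[[426.8 115.9]
 [490.8 103.9]
 [443.2 179.7]
 [508.7 164.5]
 [406.3  50.1]] [[ -32.8  -67.6]
 [  32.2  -63.8]
 [ -32.4   -1.7]
 [  34.9   -0.6]
 [ -36.7 -136.3]]
```

{"fn": "arm_command", "kwargs": {"series": [0,1,-1,0,3,0,1.4,-1.4,0,5.7,0,1.4,-1.4,2,5.7,0,1.4,-1.4,4.5,5.7,0,1.4,-1.4,7,5.7]}}

```text
clock: 5.25
eef_pos: [453.6, 73.1, 93.7]
tool_rot: [3.139, -0.002, 1.332]
force: [-0.6, 0.3, -1.1]
width: 44.7
gripper_force: 61.7
```

{"fn": "arm_command", "kwargs": {"series": [0,0,0,1.5,0,0,0,0,3,0,0,0,0,4,0,0,0,0,4.5,0,0,0,0,4.6,0]}}

```text
clock: 5.67
eef_pos: [452.6, 72.3, 47.1]
tool_rot: [-3.141, -0.0, 1.33]
force: [0.4, -0.0, -0.3]
width: 44.7
gripper_force: 61.7
```

{"fn": "arm_command", "kwargs": {"series": [0,0.2,-0.2,0,0,0,0.2,-0.2,0.1,0,0,0.2,-0.2,0.15,0,0,0.2,-0.2,0.15,0,0,0.2,-0.2,0.15,0]}}

```text
clock: 6.08
eef_pos: [451.5, 74.9, 46.2]
tool_rot: [3.141, -0.0, 1.33]
force: [-0.5, 0.5, -1.1]
width: 45.0
gripper_force: 61.7
```

{"fn": "arm_command", "kwargs": {"series": [60,0,0,0,0,60,0,0,0,0,100,0,0,0,0,100,0,0,0,0,100,0,0,0,0]}}

```text
clock: 6.5
eef_pos: [451.4, 74.8, 45.8]
tool_rot: [3.141, -0.0, 1.33]
force: [-0.0, 0.0, 0.3]
width: 84.7
gripper_force: 0.0
```

{"fn": "arm_command", "kwargs": {"series": [100,0,0,-2,0,100,0,0,-5,0,100,0,0,-8,0,100,0,0,-12,0,100,0,0,-15,0]}}

```text
clock: 6.92
eef_pos: [451.3, 74.4, 198.0]
tool_rot: [3.141, -0.0, 1.329]
force: [0.1, 0.6, 0.1]
width: 85.4
gripper_force: 0.0
```

```bash
cat >> h.py <<'E'
C=np.array([475,173.5]);th=np.radians(-14.03);RW=np.array([[np.cos(th),-np.sin(th)],[np.sin(th),np.cos(th)]])
def look(name,pic=None):
    m=viewer.camera_model(name);p,d=viewer.get_image(name);W=cloud(m,d)
    if pic: cv2.imwrite("pics/"+pic,p[...,::-1])
    for c in HUE:
        k=(mask(p,c)&(abs(W[...,2]-96)<7)&(d>0)).astype(np.uint8)
        n,l,st,_=cv2.connectedComponentsWithStats(k)
        for i in range(1,n):
            if st[i,4]>150:
                uv=np.argwhere(l==i)[:,::-1];cc,r=cv2.minEnclosingCircle(uv.astype(np.float32));w=cast(m,cc,96)[0]
                print(name,c,st[i,4],np.round(cc),round(r,1),w.round(1),"white frame",((w[:2]-C)@RW).round(1))
E
python3 - <<'E'
from h import *
s=monitor.read_state();print(s["eef_pos"],np.degrees(s["tool_rot"]),move([586.7,-146.4,196]))
look("wrist","w4.png");look("top")
E
```

```text
[451.34979467  74.36134822 198.01371105] [ 1.79958847e+02 -8.79843936e-04  7.61678745e+01] [-18.2   18.42   0.2 ]
wrist red 2034 [256. 193.] 25.7 [450.   74.4  96. ] white frame [  -0.2 -102.2]
wrist turquoise 686 [431. 365.] 18.2 [ 582.7 -150.3   96. ] white frame [ 183. -288.]
top turquoise 432 [330. 153.] 12.0 [ 587.3 -146.6   96. ] white frame [ 186.6 -283.3]
top purple 366 [363. 142.] 11.1 [ 608.5 -210.6   96. ] white frame [ 222.7 -340.2]
top lime 446 [398. 134.] 12.2 [ 626.3 -278.    96. ] white frame [ 256.3 -401.4]
```

View pics/w4.png

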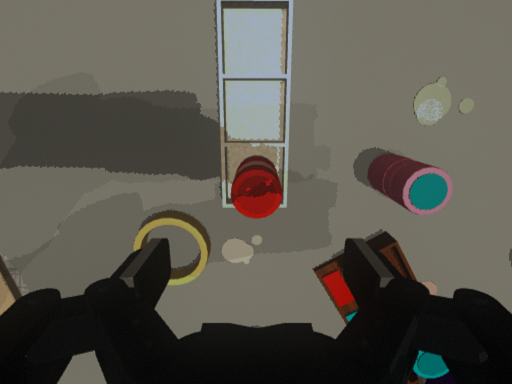

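The wrist view shows red at (256,193) in the white rack's rightmost compartment, measured at (-0.2,-102.2) against a target of (0,-102). Turquoise is next, at (587,-147).

{"fn": "arm_command", "kwargs": {"series": [100,-1.8,1.8,0,0,100,-3.6,3.7,0,0,100,-5.4,5.5,0,0,100,-7.3,7.4,0,0,100,-9.1,9.2,0,0]}}

```text
clock: 7.43
eef_pos: [519.1, -36.6, 195.2]
tool_rot: [-3.141, 0.0, 1.33]
force: [-0.0, 0.5, 0.1]
width: 85.4
gripper_force: 0.0
```

{"fn": "arm_command", "kwargs": {"series": [100,-2.2,2.2,0,-6.2,100,-4.6,4.6,0,-12.4,100,-7,7,0,-18.6,100,-9.1,9.2,0,-24.8,100,-9.1,9.2,0,-31]}}

```text
clock: 7.85
eef_pos: [588.5, -153.5, 195.3]
tool_rot: [3.141, 0.006, 1.869]
force: [1.5, -1.0, 0.3]
width: 85.3
gripper_force: 0.0
```

```bash
python3 - <<'E'
from h import *
s=monitor.read_state();print(s["eef_pos"],np.degrees(s["tool_rot"]),move([587,-147,43]))
look("wrist")
E
```

```text
[ 588.50796617 -153.54269014  195.26422392] [179.95341904   0.34084467 107.11285355] [ 0.67  0.05 15.23]
wrist turquoise 1990 [257. 185.] 26.1 [ 585.6 -146.3   96. ] white frame [ 184.9 -283.4]
wrist purple 1616 [258. 255.] 24.1 [ 606.6 -209.4   96. ] white frame [ 220.5 -339.6]
wrist lime 1075 [256. 319.] 22.8 [ 625.  -277.1   96. ] white frame [ 254.8 -400.8]
```

{"fn": "arm_command", "kwargs": {"series": [100,0.1,0,2.5,0,100,0.1,0,5.5,0,100,0.1,0,9,0,100,0.1,0,12.5,0,100,0.1,0,15.2,0]}}

```text
clock: 8.32
eef_pos: [584.3, -143.1, 40.7]
tool_rot: [-3.139, -0.003, 1.87]
force: [-0.3, 0.1, 0.5]
width: 85.0
gripper_force: 0.0
```

{"fn": "arm_command", "kwargs": {"series": [0,0,0,0,0,0,0,0,0,0,0,0,0,0,0,0,0,0,0,0,0,0,0,0,0]}}

```text
clock: 8.73
eef_pos: [587.6, -145.1, 45.8]
tool_rot: [3.139, 0.002, 1.871]
force: [-0.1, -0.3, -1.2]
width: 45.4
gripper_force: 61.2
```

{"fn": "arm_command", "kwargs": {"series": [0,0,0,0,0,0,0,0,-2,0,0,0,0,-5,0,0,0,0,-8.5,0,0,0,0,-12,0]}}

```text
clock: 9.15
eef_pos: [585.7, -144.7, 165.3]
tool_rot: [-3.141, -0.0, 1.871]
force: [0.7, 0.7, -0.8]
width: 44.8
gripper_force: 61.5
```

```bash
python3 - <<'E'
from h import *
s=monitor.read_state();print(s["eef_pos"],np.degrees(s["tool_rot"]),s["width"],move([467.3,141,163]))
E
```

```text
[ 585.73603616 -144.74565498  165.28922364] [-1.79960624e+02 -2.63120179e-02  1.07184521e+02] 44.76042931587055 [30.8  -2.87  0.23]
```

{"fn": "arm_command", "kwargs": {"series": [0,2.5,-0.2,0,0,0,5.5,-0.5,0,0,0,9,-0.8,0,0,0,12.5,-1.1,0,0,0,15.5,-1.4,0,0]}}

```text
clock: 9.57
eef_pos: [526.1, 1.4, 164.5]
tool_rot: [3.141, -0.001, 1.872]
force: [0.1, 0.5, -1.3]
width: 45.0
gripper_force: 61.5
```

{"fn": "arm_command", "kwargs": {"series": [0,3.5,-0.3,0,6.2,0,7,-0.6,0,12.4,0,10.5,-0.9,0,18.6,0,13.5,-1.3,0,24.8,0,15.5,-1.5,0,31]}}

```text
clock: 9.98
eef_pos: [465.0, 146.2, 164.2]
tool_rot: [-3.14, -0.002, 1.328]
force: [-0.4, 0.1, -1.3]
width: 45.0
gripper_force: 61.4
```

{"fn": "arm_command", "kwargs": {"series": [0,0,0,0,0,0,0,0,1,0,0,0,0,2.5,0,0,0,0,4,0,0,0,0,5,0]}}

```text
clock: 10.4
eef_pos: [467.0, 141.2, 112.7]
tool_rot: [-3.142, 0.001, 1.329]
force: [-0.3, 0.1, -1.2]
width: 45.0
gripper_force: 61.4
```

```bash
python3 - <<'E'
from h import *
s=monitor.read_state();print(s["eef_pos"],np.degrees(s["tool_rot"]),s["width"],move([467.8,143,46.5]))
E
```

```text
[467.02521565 141.17121405 112.67846478] [-1.79996435e+02  3.62622906e-02  7.61493757e+01] 45.01509500824308 [0.2  0.03 6.62]
```

{"fn": "arm_command", "kwargs": {"series": [0,0.2,0,1.5,0,0,0.2,0,3,0,0,0.2,0,4.5,0,0,0.2,0,5.7,0,0,0.2,0,6.6,0]}}

```text
clock: 10.82
eef_pos: [467.6, 143.2, 46.6]
tool_rot: [-3.141, 0.001, 1.329]
force: [-0.6, -0.2, -1.5]
width: 44.6
gripper_force: 61.4
```

{"fn": "arm_command", "kwargs": {"series": [0,0,0,0,0,0,0,0,0,0,60,0,0,0,0,100,0,0,0,0,100,0,0,0,0]}}

```text
clock: 11.23
eef_pos: [467.8, 144.6, 48.3]
tool_rot: [3.141, -0.001, 1.33]
force: [0.3, 0.4, 0.0]
width: 73.5
gripper_force: 0.0
```

{"fn": "arm_command", "kwargs": {"series": [100,0,0,0,0,100,0,0,-3,0,100,0,0,-7,0,100,0,0,-11,0,100,0,0,-15,0]}}

```text
clock: 11.65
eef_pos: [466.8, 144.3, 199.5]
tool_rot: [-3.141, 0.001, 1.33]
force: [2.3, 0.7, 0.6]
width: 85.3
gripper_force: 0.0
```

```bash
python3 - <<'E'
from h import *
look("wrist")
s=monitor.read_state();print(s["eef_pos"],np.degrees(s["tool_rot"]),move([607.5,-210,196]))
E
```

```text
wrist red 1683 [258. 264.] 23.8 [450.4  75.5  96. ] white frame [-1.00e-01 -1.01e+02]
wrist turquoise 1694 [257. 194.] 25.3 [465.8 142.6  96. ] white frame [ -1.4 -32.2]
[471.28957602 144.81471726 206.13242968] [179.47411873  -0.37054997  76.14463252] [-31.19  21.72   1.01]
```

Turquoise is placed at (-1.4,-32.2) against (0,-34). Purple is next.

{"fn": "arm_command", "kwargs": {"series": [100,-2.1,1.5,0,0,100,-4.2,3,0,0,100,-6.2,4.4,0,0,100,-8.3,5.9,0,0,100,-10.3,7.4,0,0]}}

```text
clock: 12.12
eef_pos: [514.9, 25.9, 198.1]
tool_rot: [3.141, -0.0, 1.331]
force: [0.5, 0.4, -0.3]
width: 85.4
gripper_force: 0.0
```

{"fn": "arm_command", "kwargs": {"series": [100,-2.1,1.5,0,0,100,-4.2,3,0,0,100,-6.2,4.4,0,0,100,-8.3,5.9,0,0,100,-10.3,7.4,0,0]}}

```text
clock: 12.53
eef_pos: [562.1, -92.0, 197.9]
tool_rot: [3.142, -0.0, 1.33]
force: [-0.2, 0.9, 0.2]
width: 85.3
gripper_force: 0.0
```

{"fn": "arm_command", "kwargs": {"series": [100,-2.1,1.5,0,-6.2,100,-4.2,3,0,-12.4,100,-6.2,4.4,0,-18.6,100,-8.3,5.9,0,-24.8,100,-10.4,7.3,0,-31]}}

```text
clock: 12.95
eef_pos: [608.4, -210.2, 197.9]
tool_rot: [3.141, -0.0, 1.877]
force: [0.4, 1.0, -0.5]
width: 85.5
gripper_force: 0.0
```

{"fn": "arm_command", "kwargs": {"series": [100,0,0,0,0,100,0,0,0,0,100,0,0,1,0,100,0,0,2,0,100,0,0,3,0]}}

```text
clock: 13.37
eef_pos: [607.8, -207.2, 166.5]
tool_rot: [-3.141, -0.001, 1.873]
force: [0.8, 0.6, -0.7]
width: 85.0
gripper_force: 0.0
```

```bash
python3 - <<'E'
from h import *
s=monitor.read_state();print(s["eef_pos"],np.degrees(s["tool_rot"]),move([607.5,-210,42]))
look("wrist")
E
```

```text
[ 607.77533179 -207.17142029  166.45341123] [-1.79964586e+02 -8.34107142e-02  1.07301449e+02] [-0.26 -0.11 12.45]
wrist purple 1845 [256. 210.] 28.8 [ 607.6 -211.7   96. ] white frame [ 222.  -341.6]
wrist lime 2133 [252. 287.] 26.9 [ 625.1 -276.8   96. ] white frame [ 254.8 -400.5]
```

{"fn": "arm_command", "kwargs": {"series": [100,-0.3,0,2.5,0,100,-0.3,0,5.5,0,100,-0.3,0,8.5,0,100,-0.3,0,11,0,100,-0.3,0,12.4,0]}}

```text
clock: 13.83
eef_pos: [606.8, -210.1, 40.1]
tool_rot: [-3.137, -0.004, 1.872]
force: [0.1, 0.9, 0.2]
width: 85.7
gripper_force: 0.0
```

{"fn": "arm_command", "kwargs": {"series": [0,0,0,0,0,0,0,0,0,0,0,0,0,0,0,0,0,0,0,0,0,0,0,0,0]}}

```text
clock: 14.25
eef_pos: [610.4, -212.6, 45.8]
tool_rot: [3.139, 0.002, 1.871]
force: [-0.0, 0.6, 5.2]
width: 44.9
gripper_force: 61.1
```

{"fn": "arm_command", "kwargs": {"series": [0,0,0,0,0,0,0,0,-2,0,0,0,0,-5,0,0,0,0,-8.5,0,0,0,0,-12,0]}}

```text
clock: 14.67
eef_pos: [608.3, -211.8, 165.0]
tool_rot: [-3.14, -0.001, 1.871]
force: [1.1, -0.3, -1.8]
width: 45.3
gripper_force: 61.5
```

```bash
python3 - <<'E'
from h import *
s=monitor.read_state();print(s["eef_pos"],np.degrees(s["tool_rot"]),s["width"],move([483.3,206.8,163]))
E
```

```text
[ 608.28487326 -211.76415479  164.95566307] [-1.79935905e+02 -4.80078778e-02  1.07196216e+02] 45.293332724196546 [43.68  0.43  0.2 ]
```

{"fn": "arm_command", "kwargs": {"series": [0,2.5,0,0,0,0,5.5,0,0,0,0,8.5,0,0,0,0,11.5,0.1,0,0,0,14.6,0.1,0,0]}}

```text
clock: 15.08
eef_pos: [566.3, -71.1, 164.3]
tool_rot: [3.141, -0.0, 1.87]
force: [0.7, 0.9, -0.7]
width: 45.1
gripper_force: 61.5
```

{"fn": "arm_command", "kwargs": {"series": [0,2.9,0,0,0,0,5.8,0,0,0,0,8.7,0,0,0,0,11.6,0.1,0,0,0,14.6,0.1,0,0]}}

```text
clock: 15.5
eef_pos: [524.1, 68.7, 164.3]
tool_rot: [3.141, -0.0, 1.871]
force: [-0.2, 0.0, -0.5]
width: 45.2
gripper_force: 61.5
```

{"fn": "arm_command", "kwargs": {"series": [0,3,0,0,6.2,0,6,0,0,12.4,0,9,0.1,0,18.6,0,12,0.2,0,24.8,0,14.5,0.2,0,31]}}

```text
clock: 15.92
eef_pos: [482.6, 209.2, 164.2]
tool_rot: [-3.141, -0.001, 1.326]
force: [-1.4, 0.9, -1.4]
width: 44.8
gripper_force: 61.5
```

{"fn": "arm_command", "kwargs": {"series": [0,0,0,0,0,0,0,0,1,0,0,0,0,2.5,0,0,0,0,4,0,0,0,0,5,0]}}

```text
clock: 16.33
eef_pos: [483.3, 204.9, 112.5]
tool_rot: [-3.141, 0.001, 1.329]
force: [-0.3, -0.5, -1.5]
width: 45.2
gripper_force: 61.5
```

```bash
python3 - <<'E'
from h import *
s=monitor.read_state();print(s["eef_pos"],np.degrees(s["tool_rot"]),s["width"],move([484,206.8,46.5]))
E
```

```text
[483.2707474  204.89292142 112.48655212] [-1.79959963e+02  6.64474120e-02  7.61419861e+01] 45.16069514463566 [0.2  0.03 6.6 ]
```

{"fn": "arm_command", "kwargs": {"series": [0,0.2,0,1.5,0,0,0.2,0,3,0,0,0.2,0,4.5,0,0,0.2,0,5.7,0,0,0.2,0,6.6,0]}}

```text
clock: 16.75
eef_pos: [484.0, 207.0, 46.6]
tool_rot: [-3.141, 0.001, 1.329]
force: [-0.2, -0.6, -0.0]
width: 44.5
gripper_force: 61.5
```

{"fn": "arm_command", "kwargs": {"series": [0,0,0,0,0,0,0,0,0,0,60,0,0,0,0,100,0,0,0,0,100,0,0,0,0]}}

```text
clock: 17.17
eef_pos: [484.6, 208.7, 48.5]
tool_rot: [3.14, -0.001, 1.33]
force: [0.2, 0.2, 0.3]
width: 73.8
gripper_force: 0.0
```

{"fn": "arm_command", "kwargs": {"series": [100,0,0,0,0,100,0,0,-3,0,100,0,0,-7,0,100,0,0,-11,0,100,0,0,-15,0]}}

```text
clock: 17.58
eef_pos: [483.5, 208.2, 199.6]
tool_rot: [-3.141, 0.001, 1.33]
force: [0.9, 0.7, -0.2]
width: 85.2
gripper_force: 0.0
```

```bash
python3 - <<'E'
from h import *
s=monitor.read_state();print(s["eef_pos"],np.degrees(s["tool_rot"]),move([626,-277,196]))
look("wrist")
E
```

```text
[483.52222731 208.20935708 199.56716529] [-1.79977049e+02  4.26942313e-02  7.61900711e+01] [-43.72  25.42   0.36]
wrist red 861 [257. 321.] 22.1 [451.2  78.4  96. ] white frame [ -0.  -98.1]
wrist turquoise 1596 [256. 260.] 23.5 [466.3 144.2  96. ] white frame [ -1.3 -30.6]
wrist purple 684 [258. 197.] 23.6 [483.2 203.7  96. ] white frame [ 0.6 31.3]
```

{"fn": "arm_command", "kwargs": {"series": [100,-2.9,1.7,0,0,100,-5.8,3.4,0,0,100,-8.8,5.1,0,0,100,-11.7,6.8,0,0,100,-14.6,8.5,0,0]}}

```text
clock: 18.05
eef_pos: [532.0, 45.2, 198.2]
tool_rot: [3.141, -0.001, 1.331]
force: [0.3, -0.1, 0.1]
width: 85.6
gripper_force: 0.0
```

{"fn": "arm_command", "kwargs": {"series": [100,-2.9,1.7,0,0,100,-5.8,3.4,0,0,100,-8.8,5.1,0,0,100,-11.7,6.8,0,0,100,-14.6,8.5,0,0]}}

```text
clock: 18.47
eef_pos: [579.7, -117.1, 198.0]
tool_rot: [3.141, -0.0, 1.33]
force: [-0.0, -0.7, 0.2]
width: 85.6
gripper_force: 0.0
```

{"fn": "arm_command", "kwargs": {"series": [100,-2.9,1.7,0,-6.2,100,-5.8,3.4,0,-12.4,100,-8.8,5.1,0,-18.6,100,-11.7,6.8,0,-24.8,100,-14.5,8.4,0,-31]}}

```text
clock: 18.88
eef_pos: [626.6, -278.4, 198.0]
tool_rot: [3.141, 0.0, 1.876]
force: [0.7, 0.3, -1.2]
width: 85.4
gripper_force: 0.0
```

{"fn": "arm_command", "kwargs": {"series": [100,0,0,0,0,100,0,0,0,0,100,0,0,1,0,100,0,0,2,0,100,0,0,3,0]}}

```text
clock: 19.3
eef_pos: [626.5, -274.0, 166.5]
tool_rot: [-3.141, -0.002, 1.873]
force: [0.1, 0.9, -0.5]
width: 85.1
gripper_force: 0.0
```

```bash
python3 - <<'E'
from h import *
s=monitor.read_state();print(s["eef_pos"],np.degrees(s["tool_rot"]),move([626,-277.5,42]))
look("wrist")
E
```

```text
[ 626.5047829  -273.96118233  166.47262947] [-1.79981806e+02 -9.81237765e-02  1.07322085e+02] [-0.32 -0.15 12.45]
wrist lime 2544 [254. 210.] 29.0 [ 625.4 -278.5   96. ] white frame [ 255.5 -402. ]
```

{"fn": "arm_command", "kwargs": {"series": [100,-0.4,0,2.5,0,100,-0.4,0,5.5,0,100,-0.4,0,8.5,0,100,-0.4,-0.1,11,0,100,-0.4,-0.1,12.4,0]}}

```text
clock: 19.77
eef_pos: [624.6, -278.1, 39.8]
tool_rot: [-3.137, -0.004, 1.872]
force: [-1.6, 0.1, 0.3]
width: 85.5
gripper_force: 0.0
```

{"fn": "arm_command", "kwargs": {"series": [0,0,0,0,0,0,0,0,0,0,0,0,0,0,0,0,0,0,0,0,0,0,0,0,0]}}

```text
clock: 20.18
eef_pos: [628.1, -281.3, 45.9]
tool_rot: [3.139, 0.003, 1.871]
force: [-0.3, -0.3, 3.4]
width: 44.8
gripper_force: 61.3
```

{"fn": "arm_command", "kwargs": {"series": [0,0,0,0,0,0,0,0,-2,0,0,0,0,-5,0,0,0,0,-8.5,0,0,0,0,-12,0]}}

```text
clock: 20.6
eef_pos: [626.0, -280.1, 164.7]
tool_rot: [-3.14, -0.001, 1.871]
force: [0.4, -0.9, -0.4]
width: 44.9
gripper_force: 61.5
```

```bash
python3 - <<'E'
from h import *
s=monitor.read_state();print(s["eef_pos"],np.degrees(s["tool_rot"]),s["width"],move([499.7,273,163]))
E
```

```text
[ 625.96737141 -280.0946967   164.65820457] [-1.79923203e+02 -7.15461707e-02  1.07196627e+02] 44.94286233785941 [56.57  4.29  0.17]
```

{"fn": "arm_command", "kwargs": {"series": [0,2.5,0.2,0,0,0,5.4,0.4,0,0,0,8.3,0.6,0,0,0,11.2,0.8,0,0,0,14.1,1.1,0,0]}}

```text
clock: 21.02
eef_pos: [594.6, -141.3, 164.1]
tool_rot: [3.142, -0.0, 1.871]
force: [-0.2, 0.6, -1.1]
width: 44.7
gripper_force: 61.6
```

{"fn": "arm_command", "kwargs": {"series": [0,2.8,0.2,0,0,0,5.6,0.4,0,0,0,8.4,0.6,0,0,0,11.2,0.8,0,0,0,14.1,1.1,0,0]}}

```text
clock: 21.43
eef_pos: [563.6, -3.6, 164.1]
tool_rot: [3.141, -0.0, 1.871]
force: [0.3, -0.1, -0.5]
width: 44.8
gripper_force: 61.6
```

{"fn": "arm_command", "kwargs": {"series": [0,2.8,0.2,0,0,0,5.6,0.4,0,0,0,8.4,0.6,0,0,0,11.2,0.8,0,0,0,14.1,1.1,0,0]}}

```text
clock: 21.85
eef_pos: [532.4, 134.3, 164.1]
tool_rot: [3.142, -0.0, 1.871]
force: [0.3, -0.7, -0.5]
width: 44.6
gripper_force: 61.6
```

{"fn": "arm_command", "kwargs": {"series": [0,2.8,0.2,0,6.2,0,5.6,0.4,0,12.4,0,8.4,0.6,0,18.6,0,11.4,0.8,0,24.8,0,14.1,1,0,31]}}

```text
clock: 22.27
eef_pos: [500.0, 273.0, 164.1]
tool_rot: [-3.141, -0.001, 1.325]
force: [1.2, -0.2, -2.4]
width: 45.1
gripper_force: 61.5
```

{"fn": "arm_command", "kwargs": {"series": [0,0,0,0,0,0,0,0,1,0,0,0,0,2.5,0,0,0,0,4,0,0,0,0,5,0]}}

```text
clock: 22.68
eef_pos: [500.5, 269.1, 112.3]
tool_rot: [-3.141, 0.002, 1.329]
force: [0.2, -0.7, -1.7]
width: 44.7
gripper_force: 61.6
```

```bash
python3 - <<'E'
from h import *
s=monitor.read_state();print(s["eef_pos"],np.degrees(s["tool_rot"]),s["width"],move([499.7,271.5,46.5]))
E
```

```text
[500.51340389 269.11478454 112.32449184] [-1.79939310e+02  9.04467315e-02  7.61421926e+01] 44.737285758739766 [ 0.21 -0.14  6.58]
```

{"fn": "arm_command", "kwargs": {"series": [0,0.2,-0.1,1.5,0,0,0.2,-0.1,3,0,0,0.2,-0.1,4.5,0,0,0.2,-0.1,5.7,0,0,0.2,-0.1,6.6,0]}}

```text
clock: 23.1
eef_pos: [500.3, 271.8, 46.5]
tool_rot: [-3.141, 0.001, 1.329]
force: [0.2, -0.3, -0.9]
width: 45.1
gripper_force: 61.6
```

{"fn": "arm_command", "kwargs": {"series": [0,0,0,0,0,0,0,0,0,0,60,0,0,0,0,100,0,0,0,0,100,0,0,0,0]}}

```text
clock: 23.52
eef_pos: [501.0, 273.3, 48.5]
tool_rot: [3.14, -0.001, 1.33]
force: [-0.1, -0.1, 0.4]
width: 73.7
gripper_force: 0.0
```

{"fn": "arm_command", "kwargs": {"series": [100,0,0,0,0,100,0,0,-3,0,100,0,0,-7,0,100,0,0,-11,0,100,0,0,-15,0]}}

```text
clock: 23.93
eef_pos: [500.1, 272.8, 199.6]
tool_rot: [-3.141, 0.001, 1.33]
force: [1.3, 1.2, 0.5]
width: 84.9
gripper_force: 0.0
```

{"fn": "arm_command", "kwargs": {"series": [100,-4,3,-1,0,100,-8,6,-2,0,100,-12,9,-2,0,100,-14,12,-2,0,100,-14,15,-2,0]}}

```text
clock: 24.35
eef_pos: [607.0, 99.5, 219.2]
tool_rot: [-3.141, 0.001, 1.326]
force: [-0.1, 0.7, -0.3]
width: 85.6
gripper_force: 0.0
```

```bash
python3 - <<'E'
from h import *
look("wrist");look("top","t5.png")
E
```

```text
wrist red 1477 [114. 245.] 23.8 [453.   75.7  96. ] white frame [   2.4 -100.2]
wrist turquoise 1718 [102. 178.] 25.6 [467.8 142.3  96. ] white frame [  0.6 -32. ]
wrist purple 914 [91. 99.] 26.7 [485.6 210.3  96. ] white frame [ 1.4 38.3]
wrist lime 2288 [80. 19.] 32.6 [500.5 270.4  96. ] white frame [  1.3 100.2]
top red 445 [214. 221.] 12.1 [451.9  71.9  96. ] white frame [   2.2 -104.2]
top turquoise 403 [178. 212.] 11.5 [467.7 140.2  96. ] white frame [  1.  -34.1]
top lime 463 [110. 192.] 12.5 [502.6 271.6  96. ] white frame [  3.  101.9]
```

View pics/t5.png

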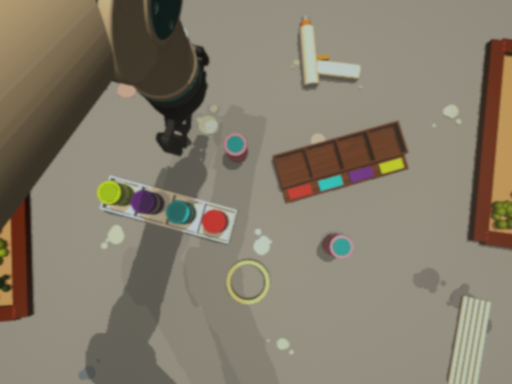

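The top view shows lime (110,192), purple (146,203), turquoise (178,212) and red (214,221), all upright in the white rack in mirrored order. Every measured offset is under 5 mm, and the arm is clear.

```bash
python3 -c "
from cell import workorder;print(workorder.finish_job())"
```

```text
the job is handed in; nothing more can be done
None
```

All four pots now stand in the white rack in reverse order (lime, purple, turquoise, red from the left), upright and within 5 mm of their compartment middles as measured from the cameras; the job was handed in at about 24 s on the robot's clock, and no verdict came back.

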